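# Find the shaft flat and hold the collar on it

## Task

Get the rotator drive in the service jig ready for its set screw to be tightened: first swing the keeper bar fully shut until it clicks past its detent. Then take the shaft end between the fingers and turn it until its flat squarely faces the collar's set screw (the front of the jig), let go, grip the collar at its sides and lift it about 2 cm so that the screw slides up on to the flat. Finish holding the collar there in the fingers, without letting go, and leave the things lying around the jig alone.

Things in the scene. Friction and masses are not known exactly. Their poses are not given: they have to be found in the camera images.
- jig: Service jig fixed to the bench: aluminium base plate 180 x 150 x 12 mm with a grey gear drive (76 x 68 mm, top 50 mm above the bench) on its middle and a steel boss 28 mm across on that, up to 66 mm. Origin: centre of the underside, on the upright shaft axis. Jig x points from its front to its back, z up; its front (-x) roughly faces the robot, yaw varies.
- keeper (a joint): Keeper bar, steel, 108 mm long, turning about an upright pivot at jig (50, -55) mm; its top lies 34 mm above the bench. 0 = shut, bar parallel to jig x along the right (-y) side of the drive; grows (up to 1.5 rad) as it swings outwards to jig -y. Stiff hinge: it stays where it is left (about 0.3 N at the handle). At about 0.06 rad it rides over a spring ball (about 2 N sideways at the handle) and drops in behind it, the stop being at 0.
- keeper_handle (a point): Middle of the upright black handle pin of the keeper bar: 12 mm thick with a 16 mm ball on top, from 32 to 76 mm above the bench; this point is 55.5 mm above the bench, 94 mm from the pivot. Push it sideways towards the drive (jig +y) along the arc to shut the bar; pinching the pin also works.
- shaft_turn (a joint): Turn of the upright steel shaft about the jig's origin. 0 = its flat faces the jig's front (-x), where the collar's screw is; positive = counter-clockwise from above (flat turned from -x towards -y). Range -0.6 to 2.0 rad; turns with a steady drag of about 0.05 N m and stays where it is left. The screw passes on to the flat within about 0.25 rad of 0 and is blocked otherwise.
- shaft: The upright steel shaft, 52 mm long, of which the upper 32 mm are D-shaped. Origin: on its axis, 66 mm above the bench, at the top of the boss; its own -x is the direction its flat faces, z up.
- shaft_end (a point): Centre of the top face of the shaft, 118 mm above the bench, on the shaft axis. The upper shaft, from 86 to 118 mm above the bench, is D-shaped: 20 mm in diameter with one upright flat 5 mm from the axis, so it measures 15 mm across the flat and 20 mm elsewhere. Below it is a round neck 9 mm thick.
- collar_lift (a joint): Height of the collar above its resting place on the boss, in m: 0 = down, up to 0.030. It slides on the shaft, is kept from turning by a dowel, weighs about 150 g and drops when let go. Its screw tip meets the underside of the D-section at about 0.007 unless the flat faces it; the whole tip is on the flat from 0.015.
- collar: The collar: aluminium ring round the shaft, 44 mm outside diameter, 20 mm tall, with a boss 14 mm wide carrying the set screw at its front (jig -x), reaching 25.5 mm from the axis. Origin: centre of its underside, on the shaft axis, 66 mm above the bench when down. Nothing stands beside it; the sides facing jig +y and -y are free to grip.
- collar_centre (a point): Centre of the collar, half-way up (10 mm above its underside).
- petri_dish: Bystander: closed petri dish, 66 mm across, 16 mm tall, lying left of the jig; origin at the centre of its underside. Leave it alone.
- tape: Bystander: roll of label tape, 66 mm across, 19 mm tall, lying right of the jig; origin at the centre of its underside. Leave it alone.
- pen: Bystander: marker pen, 132 x 12 x 13 mm, lying on the bench; origin at the centre of its underside. Leave it alone.

How it is judged:
On the way, in this order (a step that is already met when the one before it is completed fails the run):
1. the keeper bar is fully shut, past its detent, the collar still down (value of joint keeper below 0.04 rad and value of joint collar_lift below 0.004 m), for 0.2 s.
2. the fingers hold the shaft (over 2 N) as its flat faces the set screw (within 0.2 rad), the collar still down (value of joint shaft_turn between -0.2 and 0.2 rad and value of joint collar_lift below 0.006 m and contact force between the fingers and shaft above 2 N), for 0.1 s.
At the end, for the whole second after the job is handed in: The keeper bar is shut (within 0.04 rad of its stop), the shaft's flat faces the set screw within 0.25 rad, and the fingers hold the collar (contact over 3 N) still, 15 to 27 mm above its resting place, with the screw on the flat; the petri dish, tape roll and pen are within 20 mm of where they lay (value of joint keeper below 0.04 rad and value of joint shaft_turn between -0.25 and 0.25 rad and value of joint collar_lift between 0.015 and 0.027 m and velocity of joint collar_lift between -0.01 and 0.01 m/s and contact force between the fingers and collar above 3 N and distance of each of petri_dish, tape, pen from where it was at the start of the episode below 0.02 m); the arm keeps its last pose, push and grip.
It fails at once if the petri dish, tape roll or pen is shoved away (20 mm or more) (distance of any of petri_dish, tape, pen from where it was at the start of the episode above 0.02 m).
It also fails if it takes over 56 s, if anything falls off the work surface, if the arm or the gripper's body presses on something with over 40 N, if the wrist force passes 120 N, or if a joint passes its speed limit or range.

## Robot

A 6-joint arm with a two-finger parallel gripper is mounted at the origin on a cart in front of the work surface, level with it; the furniture and walls round the work are solid. World frame = base frame: x ahead of the robot, y to its left, z up, the work surface at z = 0. Lengths are in m, angles in rad, forces in N, time in s.
With the tool pointing down it reaches from about 0.4 to 0.925 m from the base axis. Payload 3.4 kg.
Tool frame: the origin (TCP) lies midway between the tips of the shut fingers; the grasp point (between the pads) lies 19 mm behind it; z points along the fingers, y is the line along which they close (so a half turn about z gives the same grasp; the last joint's range is limited). The gripper opens to 85 mm and grips with 20 to 120 N. Pads are 22 mm wide; open, the fingers measure 114 mm over their backs; the gripper's body (76 mm by 85 mm) begins 54 mm behind the grasp point. The pads swing forward as they close: fully open they stand 13 mm farther back than shut.
Start: joints at [1.121, 0.307, 1.506, -0, 1.328, -0.073], TCP at [0.211, 0.535, 0.231] pointing down, gripper open.
Joint ranges: [-3.12, 3.12], [-1.05, 2.28], [0.14, 2.33], [-1.42, 4.57], [0.1, 2.73], [-2.68, 2.68]. Speed limits (rad/s): [2.57, 2.57, 3.14, 3.14, 3.14, 3.14].

## Interface

Orientations are given as a unit quaternion [w, x, y, z].
In Python, from bench import manip gives the robot as it stands.
- The arm moves only by the shell command python3 -m crank 'ROWS' [FORCE]. ROWS is a JSON object of lists of equal length, an entry for each row: "slide": the shift along the tool's x, y, z in m, a list of three; "turn": the turn, a rotation vector about the tool's x, y, z in rad, a list of three; "grip": the opening, from -1 (shut) to 1 (fully open). A call has 1 to 10 rows; each row shifts and turns the commanded pose from where the row before left it, along the tool's axes as they then stand; what a row does not reach is not made up. A row lasts 1/12 s, in which the tool goes at most 41.7 mm and 7.16 degrees, less where a joint would pass 70% of its speed; a pose out of reach is approached as far as the arm can. A call with a gripper value outside its range is refused whole. The fingers move at their own pace and stop on an object; FORCE is the grip in N (left out, the last holds). Time passes only in rows, so rows that do not move let the fingers close. It gives the time, the measured TCP pose, the force, the opening and the grip force at its end, in the units of the state.
- manip.observe(): the state, without advancing time (a new reading comes with each control period).
- manip.grab_frame(name): name is "scene" or "top" or "wrist"; returns a dict with "image" (480x640x3 uint8, red, green, blue), "fx", "fy", "cx", "cy" (pixels), "pose" (4x4, takes a point from camera to world coordinates); the wrist camera has in their place "tool_from_camera" (4x4, takes a point from camera to tool coordinates, whose origin is the TCP and whose axes are the flange's). Camera axes: x right, y down, z forward; pixel columns grow to the right and rows downward; lengths in m; the calibration is good to about 2 mm. The wrist camera is an equidistant fisheye: a pixel r from the principal point sees the ray r / f radians off the axis. A picture is of the moment at which its call begins: read the wrist's pose just before it. There is no depth.
- manip.sign_off(): hands the job in; it is judged then, once.
The state is a dict: "time": time; "qpos": joint angles; "qd": joint speeds; "joint_efforts": joint torques, N m; "position": TCP position; "tool_rot": TCP orientation; "force": force on the tool from outside, world axes, zero at the start; "torque": the same for the moment, N m; "grip_width": finger opening in m; "finger_force": force on a finger pad.
Only numpy, scipy, OpenCV 4.12 (cv2) and the standard library are available. Lean on these libraries where they do the work, as an engineer would, in place of code of your own. Each camera call takes 0.05 s, during which the arm holds its last target. There are 200 camera calls.

## Working session

There is one attempt and no reset: what is moved stays moved. The work goes in short steps, Python scripts to look and compute and a shell command to move; the robot and the scene stay as the last step left them, time stands still between calls to the robot, and variables do not carry over. Pictures are saved under pics/ and viewed, at most 10 in all, crops included, and the job is handed in when it is done.

```bash
mkdir -p pics; python3 - <<'E'
from bench import manip
import cv2,json,numpy as np
s=manip.observe();print(s)
for n in("scene","top"):
    f=manip.grab_frame(n);cv2.imwrite(f"pics/{n}0.png",f["image"][:,:,::-1])
    print(n,f["fx"],f["fy"],f["cx"],f["cy"],np.round(f["pose"],4).tolist())
E
```

```text
{'time': 0.0, 'qpos': array([ 1.12149666e+00,  3.07545565e-01,  1.50766599e+00,  3.14075665e-05,
        1.32837493e+00, -7.35140343e-02]), 'qd': array([ 0.00075449,  0.00265306, -0.00177749,  0.00020924,  0.00029158,
       -0.00025262]), 'joint_efforts': array([-6.66229625e-04, -4.57535255e+01, -2.51915896e+01, -8.88732552e-05,
        1.32486518e-02, -3.53904340e-05]), 'position': array([0.21074839, 0.5342497 , 0.23039953]), 'tool_rot': array([-2.72366569e-04,  1.86792841e-01,  9.82398819e-01, -9.59111794e-04]), 'force': array([-0.6760829 , -0.48249592,  0.20759834]), 'torque': array([-0.02146779,  0.01620227,  0.00170417]), 'finger_force': 0.0, 'grip_width': 0.08515180520713002}
scene 567.9996986691045 567.9996986691045 301.97314594980327 238.5851579273474 [[0.7288, -0.3718, 0.575, 0.0303], [-0.6847, -0.3852, 0.6187, -0.5296], [-0.0085, -0.8447, -0.5352, 0.5834], [0.0, 0.0, 0.0, 1.0]]
top 502.99115203971695 502.99115203971695 328.0616811616401 239.3784406301726 [[-0.0267, -0.9957, 0.089, 0.4732], [-0.9995, 0.0282, 0.0149, 0.0262], [-0.0173, -0.0886, -0.9959, 1.1382], [0.0, 0.0, 0.0, 1.0]]
```

View pics/scene0.png

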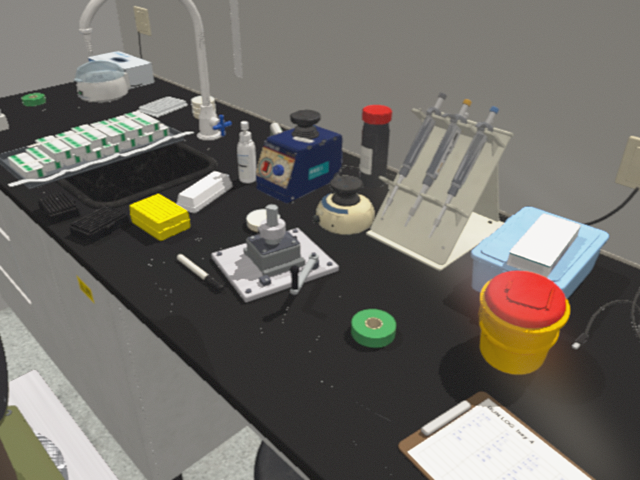

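View pics/top0.png

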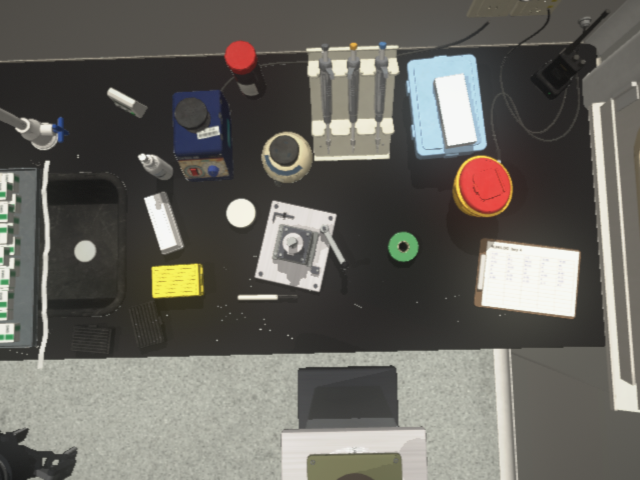

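The scene view shows the jig at about (275,262) with the keeper swung out. In the top view the jig is at about (297,246), the pen at (268,297), the dish at (240,213) and the tape at (403,247). I'll enlarge the jig in both.

```bash
python3 - <<'E'
import cv2,numpy as np
a=cv2.imread("pics/top0.png")[190:310,240:360];b=cv2.imread("pics/scene0.png")[190:310,205:345]
cv2.imwrite("pics/topc.png",cv2.resize(a,(600,600),interpolation=cv2.INTER_CUBIC))
cv2.imwrite("pics/scc.png",cv2.resize(b,(700,600),interpolation=cv2.INTER_CUBIC))
E
```

```text
(no output)
```

View pics/topc.png

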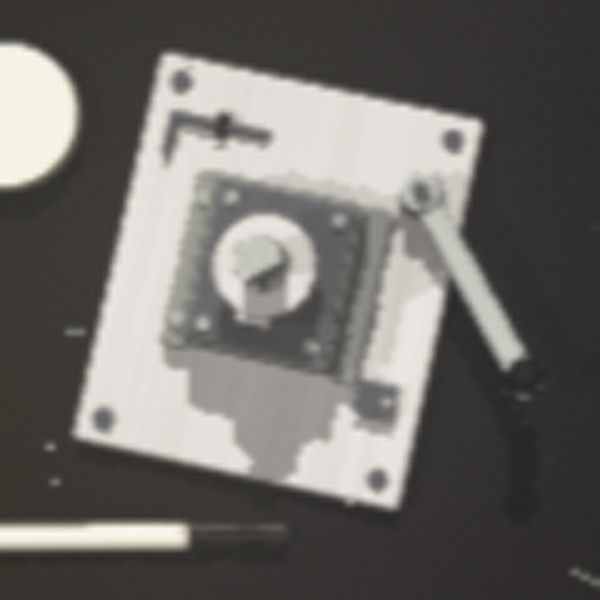

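View pics/scc.png

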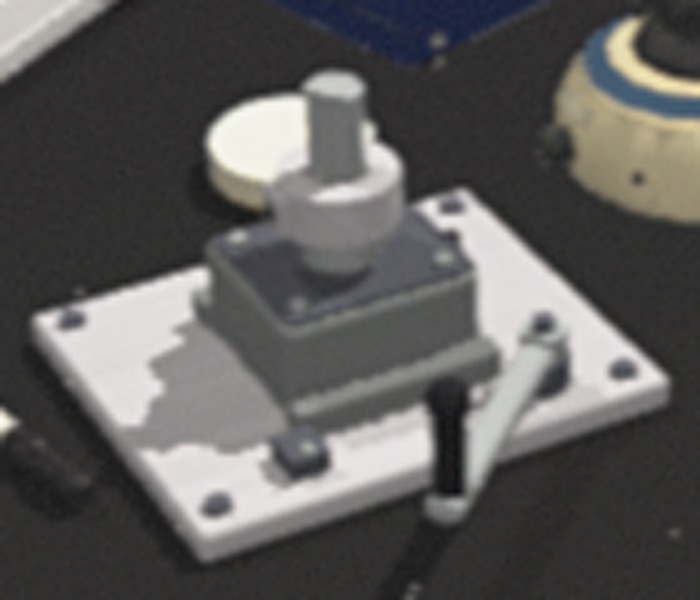

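The top crop shows plate corners at (163,53), (484,122), (400,510) and (75,437), the pivot at (425,193), the handle ball at (523,372) and the shaft top at about (260,257). The flat's edge runs from about (243,285) to (288,262), so the flat faces lower right. The scene crop agrees, with the handle at (447,385).

```bash
cat >h.py <<'E'
import numpy as np,cv2
from scipy.spatial.transform import Rotation as R
from bench import manip
TOP=(502.99,502.99,328.06,239.378,np.array([[-0.0267,-0.9957,0.089,0.4732],[-0.9995,0.0282,0.0149,0.0262],[-0.0173,-0.0886,-0.9959,1.1382]]))
SC=(568.,568.,301.973,238.585,np.array([[0.7288,-0.3718,0.575,0.0303],[-0.6847,-0.3852,0.6187,-0.5296],[-0.0085,-0.8447,-0.5352,0.5834]]))
def at(cam,u,v,z):
    fx,fy,cx,cy,T=cam
    d=T[:,:3]@[(u-cx)/fx,(v-cy)/fy,1]; return T[:,3]+d*(z-T[2,3])/d[2]
def rot(q): return R.from_quat(np.roll(q,-1))
E
python3 - <<'E'
from h import *
t=lambda u,v,z:at(TOP,240+(u-.0)/5,190+v/5,z)[:2]
s=lambda u,v,z:at(SC,205+u/5,190+v/5,z)[:2]
def fit(c):
    c=np.array(c);m=c.mean(0);x=(c[0]+c[1]-c[2]-c[3])/2;y=(c[0]+c[3]-c[1]-c[2])/2
    return m,np.linalg.norm(x),np.linalg.norm(y),np.degrees(np.arctan2(x[1],x[0])),np.degrees(np.arctan2(-y[0],y[1]))
a=fit([t(*p,.012) for p in[(163,53),(484,122),(400,510),(75,437)]]);print(a)
print(fit([s(*p,.012) for p in[(33,325),(463,190),(670,382),(205,548)][::1]]))
m=a[0];yaw=np.radians((a[3]+a[4])/2)
J=np.array([[np.cos(yaw),-np.sin(yaw)],[np.sin(yaw),np.cos(yaw)]])
for n,p in dict(ball=t(523,372,.068),ballS=s(447,390,.068),piv=t(425,193,.034),shaft=t(262,258,.118),shaftS=s(335,87,.118),f1=t(243,285,.118),f2=t(288,262,.118)).items():print(n,p,"jig",J.T@(p-m)*1000)
print("pivot w",m+J@[.05,-.055])
for th in(1.,.5,.06,0):print(th,m+J@(np.array([.05,-.055])+.094*np.array([-np.cos(th),-np.sin(th)])))
print("dish,tape,pen",at(TOP,240,213,.016),at(TOP,403,247,.019),at(TOP,238,297,.013),at(TOP,297,297,.013))
o=manip.observe();print(rot(o["tool_rot"]).as_matrix())
E
```

```text
(array([0.56131519, 0.11531865]), np.float64(0.1780367999807968), np.float64(0.14910346475498554), np.float64(-13.772034777454746), np.float64(-13.999856991403623))
(array([0.55895864, 0.112106  ]), np.float64(0.14862568100881965), np.float64(0.179393151901121), np.float64(76.15825714725479), np.float64(77.32430341104734))
ball [0.51446222 0.00848866] jig [ -19.8455853  -114.95216305]
ballS [0.51649222 0.01166608] jig [ -18.63746111 -111.38042196]
piv [0.59596137 0.0488377 ] jig [ 49.58841568 -56.22333648]
shaft [0.56187916 0.11425461] jig [ 0.80285216 -0.89759717]
shaftS [0.56105371 0.11457957] jig [-0.0764699  -0.78023404]
f1 [0.55106212 0.12222761] jig [-11.61150992   4.24641117]
f2 [0.55994463 0.10368168] jig [  1.46225543 -11.62580716]
pivot w [0.59665451 0.04992651]
1.0 [ 0.52836758 -0.01467144]
0.5 [0.50575718 0.02597498]
0.06 [0.5042131  0.06697308]
0 [0.50540163 0.07248556]
dish,tape,pen [0.63887006 0.24014923 0.016     ] [ 0.55148396 -0.12333772  0.019     ] [0.4504417  0.24731322 0.013     ] [0.44698114 0.11560232 0.013     ]
[[-9.30220791e-01  3.66999484e-01 -8.12081464e-04]
 [ 3.67000357e-01  9.30219279e-01 -1.68275288e-03]
 [ 1.37844394e-04 -1.86336590e-03 -9.99998254e-01]]
```

Jig centre is at about (0.5605, 0.114) with yaw -13.9°. The keeper is at about 0.70 rad and the flat at about +0.69 rad. First I turn the tool so its y axis lies along jig x, with the fingers shut.

```bash
cat >>h.py <<'E'
M=np.array([.5605,.114]);YAW=np.radians(-13.9)
J=np.array([[np.cos(YAW),-np.sin(YAW)],[np.sin(YAW),np.cos(YAW)]])
def todo(jx,jy,z,yaw_deg=None):
    "slide in present tool axes (mm) to jig point; yaw_deg = jig yaw wanted of tool y"
    o=manip.observe();r=rot(o["tool_rot"]);m=r.as_matrix();p=np.r_[M+J@[jx/1e3,jy/1e3],z/1e3]
    print("t",round(o["time"],2),"jig mm",np.round(J.T@(o["position"][:2]-M)*1e3,1),"z",round(o["position"][2]*1e3,1),"F jig",np.round(J.T@o["force"][:2],1),round(o["force"][2],1),"w",round(o["grip_width"]*1e3,1))
    yj=np.degrees(np.arctan2(m[1,1],m[0,1])-YAW);tilt=m[:,2]
    print("slide mm",np.round(m.T@(p-o["position"])*1e3,1),"tool y jig deg",round(yj,2),"zaxis",np.round(tilt,4))
    if yaw_deg is not None:
        d=(yj-yaw_deg+90)%180-90;print("turn z rad",round(np.radians(d),4))
E
T='[0,0,0.1198]';Z='[0,0,0]'
python3 -m crank '{"slide":[[0,0,0],[0,0,0],[0,0,0],[0,0,0],[0,0,0],[0,0,0],[0,0,0],[0,0,0],[0,0,0],[0,0,0]],"turn":[[0,0,0.12],[0,0,0.12],[0,0,0.12],[0,0,0.12],[0,0,0.12],[0,0,0.12],[0,0,0.12],[0,0,0.12],[0,0,0.12],[0,0,0.12]],"grip":[-1,-1,-1,-1,-1,-1,-1,-1,-1,-1]}' 30
python3 -m crank '{"slide":[[0,0,0],[0,0,0],[0,0,0]],"turn":[[0,0,0.12],[0,0,0.12],[0,0,0]],"grip":[-1,-1,-1]}'
python3 -c "
from h import *
todo(-26,-142,200,0)"
```

```text
time: 0.93
position: [0.2109, 0.5345, 0.2307]
tool_rot: [0.0, 0.711, 0.703, -0.001]
force: [-1.1, 0.0, -0.4]
grip_width: -0.0
finger_force: 0.0
time: 1.18
position: [0.2109, 0.5345, 0.2308]
tool_rot: [0.0, 0.789, 0.614, -0.001]
force: [-1.0, -0.4, -0.7]
grip_width: -0.0003
finger_force: 0.0
t 1.18 jig mm [-440.4  324.2] z 230.8 F jig [-0.9 -0.6] -0.7 w -0.3
slide mm [-464.   416.9   31.2] tool y jig deg -0.31 zaxis [-5.0e-04 -1.1e-03 -1.0e+00]
turn z rad -0.0053
```

```bash

python3 -m crank '{"slide":[[-0.0258,0.0232,0],[-0.0258,0.0232,0],[-0.0258,0.0232,0],[-0.0258,0.0232,0],[-0.0258,0.0232,0],[-0.0258,0.0232,0],[-0.0258,0.0232,0],[-0.0258,0.0232,0],[-0.0258,0.0232,0],[-0.0258,0.0232,0]],"turn":[[0,0,0],[0,0,0],[0,0,0],[0,0,0],[0,0,0],[0,0,0],[0,0,0],[0,0,0],[0,0,0],[0,0,0]],"grip":[-1,-1,-1,-1,-1,-1,-1,-1,-1,-1]}'
python3 -m crank '{"slide":[[-0.0258,0.0232,0],[-0.0258,0.0232,0],[-0.0258,0.0232,0],[-0.0258,0.0232,0],[-0.0258,0.0232,0],[-0.0258,0.0232,0],[-0.0258,0.0232,0],[-0.0258,0.0232,0],[0,0,0],[0,0,0]],"turn":[[0,0,0],[0,0,0],[0,0,0],[0,0,0],[0,0,0],[0,0,0],[0,0,0],[0,0,0],[0,0,0],[0,0,0]],"grip":[-1,-1,-1,-1,-1,-1,-1,-1,-1,-1]}'
python3 -c "
from h import *
todo(-26,-142,45,0)
o=manip.observe();f=manip.grab_frame('wrist');cv2.imwrite('pics/w1.png',f['image'][:,:,::-1]);print(f['fx'],f['cx'],f['cy'],np.round(f['tool_from_camera'],4).tolist())"
```

```text
time: 2.02
position: [0.3738, 0.2267, 0.2313]
tool_rot: [0.0, 0.787, 0.617, -0.0]
force: [0.5, -0.2, 0.2]
grip_width: 0.0001
finger_force: 0.0
time: 2.85
position: [0.5041, -0.0186, 0.2309]
tool_rot: [-0.0, 0.788, 0.615, -0.0]
force: [0.4, 0.8, -0.3]
grip_width: 0.0003
finger_force: 0.0
t 2.85 jig mm [ -22.9 -142.2] z 230.9 F jig [0.2 0.8] -0.3 w 0.3
slide mm [  0.2  -3.  185.9] tool y jig deg -0.17 zaxis [-7.e-04  1.e-04 -1.e+00]
turn z rad -0.003
371.64829954431775 323.274461331933 236.1867617156303 [[-0.001, -0.9452, -0.3264, 0.0852], [1.0, -0.001, -0.0001, -0.0008], [-0.0002, -0.3264, 0.9452, -0.1413], [0.0, 0.0, 0.0, 1.0]]
```

View pics/w1.png

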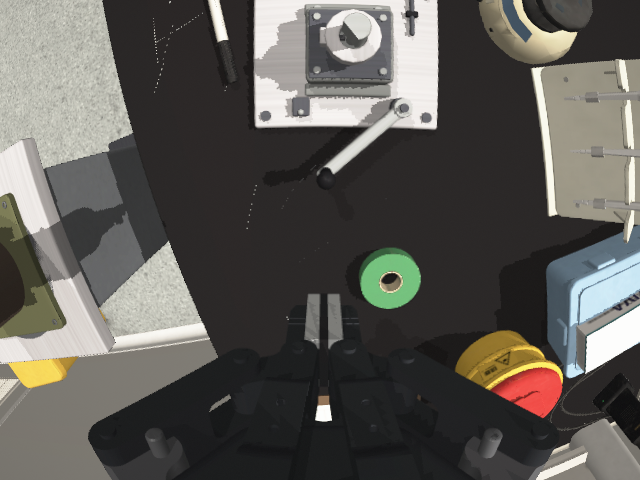

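The wrist view shows the handle ball at (325,179), the pivot at (401,107), the shaft top at about (355,28) and the tape at (390,280). The path down is clear.

```bash
cat >>h.py <<'E'
def wr(o,f,u,v,z):
    dx,dy=u-f["cx"],v-f["cy"];r=np.hypot(dx,dy);a=r/f["fx"]
    d=np.array([dx/r*np.sin(a),dy/r*np.sin(a),np.cos(a)]);T=np.array(f["tool_from_camera"]);m=rot(o["tool_rot"]).as_matrix()
    c=m@T[:3,3]+o["position"];d=m@T[:3,:3]@d;p=c+d*(z-c[2])/d[2];return np.round(J.T@(p[:2]-M)*1e3,1)
E
python3 -c "
from h import *
o=manip.observe();f=manip.grab_frame('wrist')
for n,p in dict(ball=(325,178,.069),piv=(401,107,.034),shaft=(356,28,.118),pl1=(256,127,.012),pl2=(438,128,.012)).items():print(n,wr(o,f,*p))"
python3 -m crank '{"slide":[[0,-0.003,0.03],[0,0,0.03],[0,0,0.03],[0,0,0.03],[0,0,0.03],[0,0,0.03],[0,0,0.006],[0,0,0]],"turn":[[0,0,0],[0,0,0],[0,0,0],[0,0,0],[0,0,0],[0,0,0],[0,0,0],[0,0,0]],"grip":[-1,-1,-1,-1,-1,-1,-1,-1]}'
python3 -c "
from h import *
todo(-26,-130,45,0)"
```

```text
ball [ -23.7 -109.9]
piv [ 45.3 -49.4]
shaft [-2.8  3.2]
pl1 [-90.  -68.6]
pl2 [ 88.  -67.8]
time: 3.62
position: [0.498, -0.0147, 0.0437]
tool_rot: [-0.002, 0.787, 0.616, -0.002]
force: [0.2, -0.2, -0.0]
grip_width: -0.0
finger_force: 0.0
t 3.62 jig mm [ -29.7 -140. ] z 43.7 F jig [ 0.2 -0.2] -0.0 w -0.0
slide mm [10.   3.7 -1.3] tool y jig deg 0.01 zaxis [-5.8e-03  9.0e-04 -1.0e+00]
turn z rad 0.0002
```

```bash

python3 -m crank '{"slide":[[0.006,-0.001,0],[0.006,-0.002,0],[0.006,-0.002,0],[0.006,-0.002,0],[0.006,-0.002,0],[0.006,-0.002,0],[0.006,-0.001,0],[0.006,-0.001,0],[0,0,0]],"turn":[[0,0,0],[0,0,0],[0,0,0],[0,0,0],[0,0,0],[0,0,0],[0,0,0],[0,0,0],[0,0,0]],"grip":[-1,-1,-1,-1,-1,-1,-1,-1,-1]}'
python3 -c "
from h import *
todo(-44,-72,45,0)
o=manip.observe();f=manip.grab_frame('wrist');cv2.imwrite('pics/w2.png',f['image'][:,:,::-1])"
```

```text
time: 4.37
position: [0.5003, 0.0347, 0.0455]
tool_rot: [0.0, 0.788, 0.616, 0.001]
force: [-0.2, 0.8, -0.6]
grip_width: 0.0002
finger_force: 0.0
t 4.37 jig mm [-39.4 -91.4] z 45.5 F jig [-0.4  0.7] -0.6 w 0.2
slide mm [19.4 -4.6  0.5] tool y jig deg -0.09 zaxis [ 1.2e-03  5.0e-04 -1.0e+00]
turn z rad -0.0016
```

View pics/w2.png

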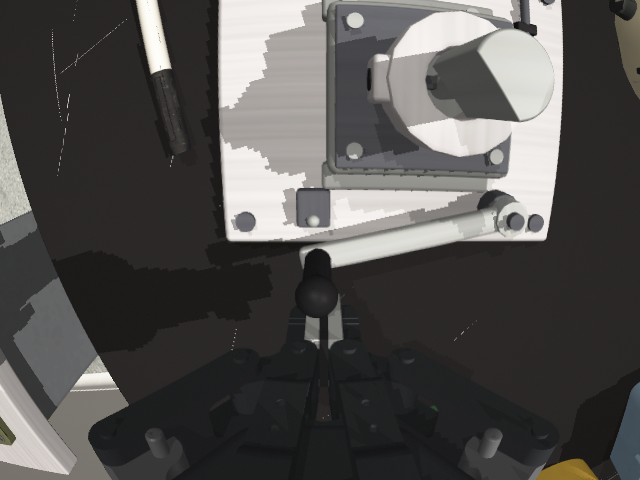

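The fingers are pushing the handle, whose ball is at (317,297). The bar is now about 0.2 rad from shut, and the block with the spring ball is at (313,208). I carry on in smaller steps.

```bash

python3 -m crank '{"slide":[[0.004,-0.001,0],[0.004,-0.001,0],[0.004,-0.001,0],[0.003,-0.001,0],[0.002,0,0],[0,0,0]],"turn":[[0,0,0],[0,0,0],[0,0,0],[0,0,0],[0,0,0],[0,0,0]],"grip":[-1,-1,-1,-1,-1,-1]}'
python3 -c "
from h import *
todo(-44,-72,45,0)"
python3 -m crank '{"slide":[[0.002,0,0],[0.002,0,0],[0,0,0]],"turn":[[0,0,0],[0,0,0],[0,0,0]],"grip":[-1,-1,-1]}'
python3 -c "
from h import *
todo(-44,-72,45,0)"
```

```text
time: 4.92
position: [0.5, 0.0513, 0.0453]
tool_rot: [-0.0, 0.788, 0.615, 0.0]
force: [0.0, 0.1, -0.4]
grip_width: -0.0001
finger_force: 0.0
t 4.92 jig mm [-43.7 -75.4] z 45.3 F jig [0.  0.1] -0.4 w -0.1
slide mm [ 3.4 -0.3  0.3] tool y jig deg -0.13 zaxis [-0.e+00  2.e-04 -1.e+00]
turn z rad -0.0023
time: 5.17
position: [0.5008, 0.0552, 0.0452]
tool_rot: [-0.0, 0.788, 0.615, -0.0]
force: [-0.3, -0.7, -0.5]
grip_width: 0.0003
finger_force: 0.0
t 5.17 jig mm [-43.9 -71.4] z 45.2 F jig [-0.1 -0.8] -0.5 w 0.3
slide mm [-0.6 -0.1  0.2] tool y jig deg -0.14 zaxis [-3.e-04  3.e-04 -1.e+00]
turn z rad -0.0025
```

Little force yet; push on until the stop is clearly felt.

```bash

for i in 1 2 ; do python3 -m crank '{"slide":[[0.001,0,0],[0.001,0,0]],"turn":[[0,0,0],[0,0,0]],"grip":[-1,-1]}' >/dev/null
python3 -c "
from h import *
todo(-44,-72,45,0)" | head -1; done
python3 -c "
from h import *
f=manip.grab_frame('wrist');cv2.imwrite('pics/w3.png',f['image'][150:390,200:560,::-1])"
```

```text
t 5.33 jig mm [-43.9 -70.1] z 45.2 F jig [ 0.2 -5.6] 0.4 w 0.1
t 5.5 jig mm [-44.  -69.8] z 45.2 F jig [  1.7 -12.1] 1.2 w 0.2
```

View pics/w3.png

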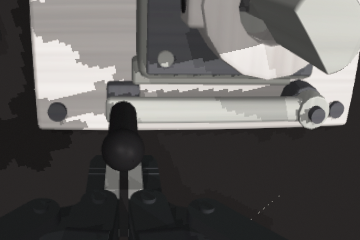

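The force climbed to 12 N with the tool stopped, and the bar lies parallel to the drive, so the keeper is shut. I back off, rise, and place the wrist camera over the shaft.

```bash

python3 -m crank '{"slide":[[-0.02,0,0],[0,0,-0.035],[0,0,-0.035],[0,0.015,-0.035],[0,0.015,0],[0,0.014,0],[0,0,0],[0,0,0]],"turn":[[0,0,0],[0,0,0],[0,0,0],[0,0,0],[0,0,0],[0,0,0],[0,0,0],[0,0,0]],"grip":[-1,-1,-1,-1,-1,-1,1,1]}'
python3 -c "
from h import *
todo(0,0,150,0)
o=manip.observe();f=manip.grab_frame('wrist')
T=f['tool_from_camera'];m=rot(o['tool_rot']).as_matrix()
c=m@T[:3,3]+o['position'];p=np.r_[M,.118];v=(m@T[:3,:3]).T@(p-c);a=np.arccos(v[2]/np.linalg.norm(v));e=v[:2]/np.linalg.norm(v[:2])*a*f['fx']+[f['cx'],f['cy']];print(e,c)
u,w=e.astype(int);x0,y0=max(0,u-80),max(0,w-60);print(x0,y0)
cv2.imwrite('pics/w4.png',cv2.resize(f['image'][y0:y0+120,x0:x0+160,::-1],None,fx=5,fy=5,interpolation=cv2.INTER_CUBIC))"
```

```text
time: 6.22
position: [0.5396, 0.0287, 0.1502]
tool_rot: [-0.0, 0.788, 0.615, -0.0]
force: [0.1, -0.9, 0.0]
grip_width: 0.0234
finger_force: 0.0
t 6.22 jig mm [  0.2 -87.8] z 150.2 F jig [ 0.3 -0.8] 0.0 w 23.4
slide mm [87.8 -0.5  0.2] tool y jig deg -0.17 zaxis [-4.e-04  4.e-04 -1.e+00]
turn z rad -0.0029
[323.9524383  107.03208024] [0.55959826 0.11149456 0.29147856]
243 47
```

View pics/w4.png

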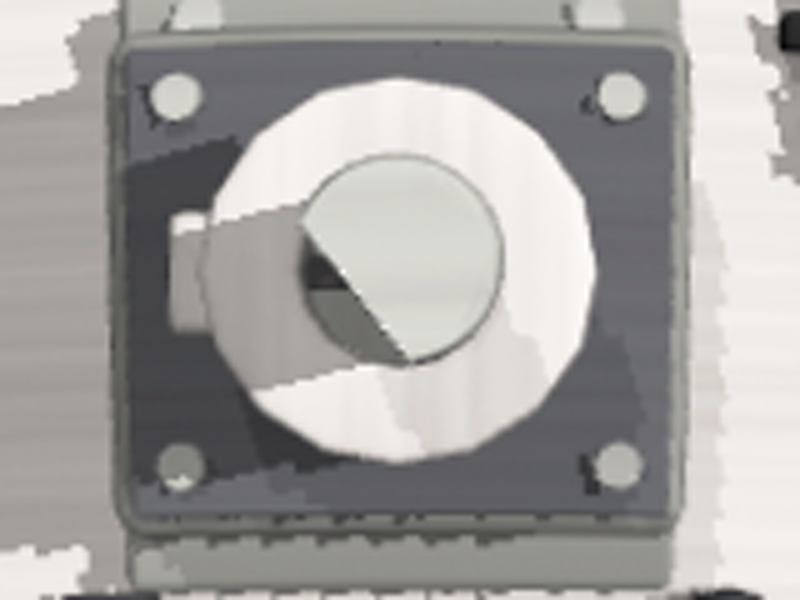

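The view from above shows the shaft centre at crop (402,257), about 9 px (4 mm) towards jig +y from my estimate. The flat's chord runs (300,225)–(407,362), so the flat is at about +0.66 rad. I correct the jig centre by 3.5 mm and turn the tool to match.

```bash
echo 'M=M+J@np.array([-.0003,.0035])'>>h.py
python3 -m crank '{"slide":[[0,0,0],[0,0,0],[0,0,0],[0,0,0],[0,0,0],[0,0,0],[0,0,0],[0,0,0]],"turn":[[0,0,-0.11],[0,0,-0.11],[0,0,-0.11],[0,0,-0.11],[0,0,-0.11],[0,0,-0.11],[0,0,0],[0,0,0]],"grip":[1,1,1,1,1,1,1,1]}'
python3 -c "
from h import *
todo(2,1.5,150,38)"
```

```text
time: 6.93
position: [0.5382, 0.029, 0.1496]
tool_rot: [-0.001, 0.547, 0.837, -0.001]
force: [-0.2, 0.0, 0.1]
grip_width: 0.0854
finger_force: 0.0
t 6.93 jig mm [ -1.  -91.4] z 149.6 F jig [-0.2 -0. ] 0.1 w 85.4
slide mm [71.9 58.9 -0.4] tool y jig deg 37.52 zaxis [-2.3e-03  2.0e-04 -1.0e+00]
turn z rad -0.0084
```

```bash

python3 -m crank '{"slide":[[0.024,0.0195,0],[0.024,0.0195,0],[0.024,0.0195,0],[0,0,0],[0,0,0]],"turn":[[0,0,-0.008],[0,0,0],[0,0,0],[0,0,0],[0,0,0]],"grip":[1,1,1,1,1]}'
python3 -c "
from h import *
todo(2,1.5,93,38)"
```

```text
time: 7.35
position: [0.5633, 0.1196, 0.1498]
tool_rot: [-0.0, 0.543, 0.84, -0.0]
force: [-0.2, -0.8, -0.5]
grip_width: 0.0857
finger_force: 0.0
t 7.35 jig mm [1.6 2.6] z 149.8 F jig [-0.  -0.8] -0.5 w 85.7
slide mm [-1.1 -0.4 56.8] tool y jig deg 38.17 zaxis [-1.e-03 -2.e-04 -1.e+00]
turn z rad 0.003
```

```bash

python3 -m crank '{"slide":[[-0.001,0,0.02],[0,0,0.02],[0,0,0.017],[0,0,0],[0,0,0]],"turn":[[0,0,0],[0,0,0],[0,0,0],[0,0,0],[0,0,0]],"grip":[1,1,1,1,1]}'
python3 -c "
from h import *
todo(2,1.5,93,38)
f=manip.grab_frame('wrist');cv2.imwrite('pics/w5.png',f['image'][150:390,160:480,::-1])"
```

```text
time: 7.77
position: [0.5625, 0.1162, 0.0924]
tool_rot: [-0.001, 0.544, 0.839, -0.001]
force: [0.6, 0.1, 0.2]
grip_width: 0.0853
finger_force: 0.0
t 7.77 jig mm [ 1.7 -0.9] z 92.4 F jig [0.5 0.2] 0.2 w 85.3
slide mm [ 1.7  1.7 -0.6] tool y jig deg 38.03 zaxis [-3.7e-03 -8.0e-04 -1.0e+00]
turn z rad 0.0005
```

View pics/w5.png

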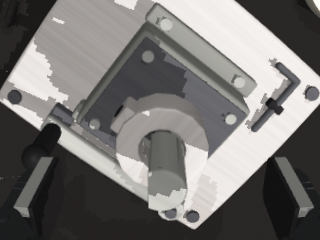

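The open pads straddle the shaft. The D section is centred at about crop x=168, and the midpoint between the pads is about 162. A small correction, then I close gently.

```bash

python3 -m crank '{"slide":[[0.0017,0.0017,0],[0,0,0],[0,0,0],[0,0,0],[0,0,0],[0,0,0],[0,0,0],[0,0,0],[0,0,0],[0,0,0]],"turn":[[0,0,0],[0,0,0],[0,0,0],[0,0,0],[0,0,0],[0,0,0],[0,0,0],[0,0,0],[0,0,0],[0,0,0]],"grip":[-1,-1,-1,-1,-1,-1,-1,-1,-1,-1]}' 30
python3 -c "
from h import *
todo(2,1.5,93,38)"
```

```text
time: 8.65
position: [0.5633, 0.1188, 0.0937]
tool_rot: [-0.001, 0.543, 0.84, -0.001]
force: [-4.3, -2.0, 6.0]
grip_width: 0.014
finger_force: 30.6
t 8.65 jig mm [1.8 1.9] z 93.7 F jig [-3.7 -3. ] 6.0 w 14.0
slide mm [-0.4 -0.1  0.7] tool y jig deg 38.15 zaxis [-0.0028 -0.0014 -1.    ]
turn z rad 0.0026
```

```bash

python3 -m crank '{"slide":[[-0.0003,0,0],[-0.0003,0,0],[-0.0003,0,0],[-0.0003,0,0],[-0.0003,0,0],[-0.0003,0,0],[0,0,0],[0,0,0],[0,0,0]],"turn":[[0,0,0.11],[0,0,0.11],[0,0,0.11],[0,0,0.11],[0,0,0.11],[0,0,0.11],[0,0,0],[0,0,0],[0,0,0]],"grip":[-1,-1,-1,-1,-1,-1,-1,-1,-1]}'
python3 -c "
from h import *
todo(2.5,0,93,0)
print(manip.observe()['torque'])
f=manip.grab_frame('wrist');cv2.imwrite('pics/w6.png',cv2.resize(f['image'][200:420,200:440,::-1],None,fx=2,fy=2))"
```

```text
time: 9.4
position: [0.5638, 0.1173, 0.0937]
tool_rot: [-0.0, 0.786, 0.619, -0.001]
force: [-3.8, -2.0, 6.2]
grip_width: 0.0141
finger_force: 30.4
t 9.4 jig mm [2.7 0.5] z 93.7 F jig [-3.2 -2.9] 6.2 w 14.1
slide mm [-0.5 -0.2  0.7] tool y jig deg 0.33 zaxis [-0.0024 -0.001  -1.    ]
turn z rad 0.0057
[-0.31223208  0.45269828 -0.10497218]
```

View pics/w6.png

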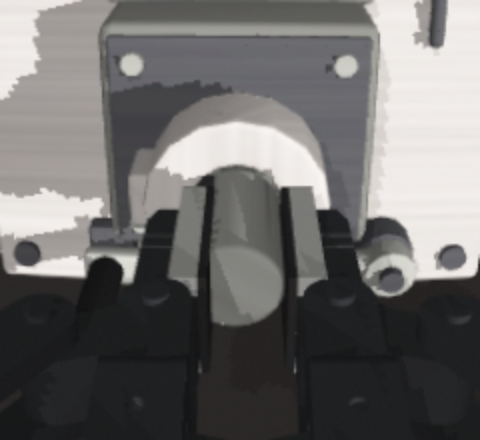

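The width is 14 mm, the flat lies against the left (front) pad and tool y is along jig x, so the flat faces the screw. I release, rise and turn 90° for the collar.

```bash

python3 -m crank '{"slide":[[0,0,0],[0,0,0],[0,0,0],[0,0,0],[0,0,0],[0,0,-0.02],[0,0,-0.02],[0,0,-0.02],[0,0,0]],"turn":[[0,0,0],[0,0,0],[0,0,0],[0,0,0],[0,0,0],[0,0,0],[0,0,0],[0,0,0],[0,0,0]],"grip":[1,1,1,1,1,1,1,1,1]}'
python3 -m crank '{"slide":[[0,0,0],[0,0,0],[0,0,0],[0,0,0],[0,0,0],[0,0,0],[0,0,0],[0,0,0]],"turn":[[0,0,-0.11],[0,0,-0.11],[0,0,-0.11],[0,0,-0.11],[0,0,-0.11],[0,0,-0.11],[0,0,-0.11],[0,0,-0.11]],"grip":[1,1,1,1,1,1,1,1]}'
python3 -m crank '{"slide":[[0,0,0],[0,0,0],[0,0,0],[0,0,0],[0,0,0],[0,0,0],[0,0,0],[0,0,0]],"turn":[[0,0,-0.11],[0,0,-0.11],[0,0,-0.11],[0,0,-0.11],[0,0,-0.11],[0,0,-0.11],[0,0,0],[0,0,0]],"grip":[1,1,1,1,1,1,1,1]}'
python3 -c "
from h import *
todo(0,.3,56,90)"
```

```text
time: 10.2
position: [0.5682, 0.1183, 0.1572]
tool_rot: [0.002, 0.786, 0.619, 0.003]
force: [-0.0, -0.2, 0.4]
grip_width: 0.0848
finger_force: 0.0
time: 10.87
position: [0.5649, 0.1178, 0.1525]
tool_rot: [-0.0, 0.445, 0.896, -0.0]
force: [0.2, 1.2, 0.8]
grip_width: 0.085
finger_force: 0.0
time: 11.53
position: [0.5649, 0.1178, 0.1527]
tool_rot: [-0.0, 0.135, 0.991, -0.0]
force: [0.1, 0.3, 0.5]
grip_width: 0.0854
finger_force: 0.0
t 11.53 jig mm [3.7 1.3] z 152.7 F jig [0.  0.3] 0.5 w 85.4
slide mm [ 3.6 -1.1 96.7] tool y jig deg 88.38 zaxis [-9.e-04 -1.e-04 -1.e+00]
turn z rad -0.0282
```

```bash

python3 -m crank '{"slide":[[0.0036,-0.001,0.02],[0,0,0.02],[0,0,0.02],[0,0,0.02],[0,0,0.01],[0,0,0.007],[0,0,0],[0,0,0]],"turn":[[0,0,-0.028],[0,0,0],[0,0,0],[0,0,0],[0,0,0],[0,0,0],[0,0,0],[0,0,0]],"grip":[1,1,1,1,1,1,1,1]}'
python3 -c "
from h import *
todo(0,.3,56,90)"
python3 -m crank '{"slide":[[0,0,0],[0,0,0],[0,0,0],[0,0,0],[0,0,0],[0,0,0],[0,0,0]],"turn":[[0,0,0],[0,0,0],[0,0,0],[0,0,0],[0,0,0],[0,0,0],[0,0,0]],"grip":[-1,-1,-1,-1,-1,-1,-1]}' 40
python3 -c "
from h import *
todo(0,.3,56,90)"
```

```text
time: 12.2
position: [0.5618, 0.1179, 0.0565]
tool_rot: [0.0, 0.12, 0.993, 0.0]
force: [-0.4, 0.1, 1.1]
grip_width: 0.0856
finger_force: 0.0
t 12.2 jig mm [0.7 0.6] z 56.5 F jig [-0.4 -0. ] 1.1 w 85.6
slide mm [ 0.7 -0.3  0.5] tool y jig deg 90.12 zaxis [ 2.e-04  0.e+00 -1.e+00]
turn z rad 0.002
time: 12.78
position: [0.562, 0.117, 0.0577]
tool_rot: [0.001, 0.119, 0.993, -0.001]
force: [-2.2, -2.8, 5.2]
grip_width: 0.0431
finger_force: 40.1
t 12.78 jig mm [ 1.  -0.2] z 57.7 F jig [-1.5 -3.2] 5.2 w 43.1
slide mm [1.  0.5 1.7] tool y jig deg 90.19 zaxis [ 0.0016 -0.0013 -1.    ]
turn z rad 0.0033
```

```bash

python3 -m crank '{"slide":[[0,0,-0.003],[0,0,-0.003],[0,0,-0.003],[0,0,-0.003],[0,0,0]],"turn":[[0,0,0],[0,0,0],[0,0,0],[0,0,0],[0,0,0]],"grip":[-1,-1,-1,-1,-1]}'
python3 -c "
from h import *
todo(0,.3,78,90)"
python3 -m crank '{"slide":[[0,0,-0.003],[0,0,-0.003],[0,0,-0.003],[0,0,-0.002],[0,0,0],[0,0,0]],"turn":[[0,0,0],[0,0,0],[0,0,0],[0,0,0],[0,0,0],[0,0,0]],"grip":[-1,-1,-1,-1,-1,-1]}'
python3 -c "
from h import *
todo(0,.3,78,90)"
```

```text
time: 13.2
position: [0.5619, 0.1171, 0.069]
tool_rot: [0.001, 0.119, 0.993, -0.001]
force: [1.5, -5.2, -2.2]
grip_width: 0.0431
finger_force: 41.2
t 13.2 jig mm [ 0.9 -0.2] z 69.0 F jig [ 2.7 -4.6] -2.2 w 43.1
slide mm [ 0.9  0.5 -9. ] tool y jig deg 90.18 zaxis [ 9.0e-04 -1.2e-03 -1.0e+00]
turn z rad 0.0032
time: 13.7
position: [0.5619, 0.1171, 0.0797]
tool_rot: [0.0, 0.119, 0.993, -0.001]
force: [1.2, -4.9, -1.7]
grip_width: 0.0433
finger_force: 41.3
t 13.7 jig mm [ 0.9 -0.2] z 79.7 F jig [ 2.3 -4.5] -1.7 w 43.3
slide mm [0.9 0.5 1.7] tool y jig deg 90.18 zaxis [ 8.0e-04 -1.2e-03 -1.0e+00]
turn z rad 0.0031
```

The collar is up about 22 mm, its weight shows as about -1.7 N, and nothing blocked it. Handing in.

```bash

python3 -m crank '{"slide":[[0,0,0],[0,0,0],[0,0,0]],"turn":[[0,0,0],[0,0,0],[0,0,0]],"grip":[-1,-1,-1]}'
python3 -c "
from bench import manip
print(manip.sign_off())"
```

```text
time: 13.95
position: [0.5619, 0.1171, 0.0795]
tool_rot: [0.0, 0.119, 0.993, -0.001]
force: [2.1, -5.3, -0.8]
grip_width: 0.043
finger_force: 41.3
the job is handed in; nothing more can be done
None
```

I handed the job in at about 14 s with the keeper bar shut, the shaft's flat facing the set screw and the collar held about 22 mm up in the fingers; sign-off gave no verdict, so a pass isn't confirmed.

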